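# Draw the capsule slide out of the coffee stand

### The arm

A 6-joint arm with a two-finger parallel gripper is mounted at the origin on a cart in front of the work surface, level with it; the furniture and walls round the work are solid. World frame = base frame: x ahead of the robot, y to its left, z up, the work surface at z = 0. Lengths are in m, angles in rad, forces in N, time in s.
With the tool pointing down it reaches from about 0.2 to 0.875 m from the base axis. Payload 3.4 kg.
Tool frame: the origin (TCP) lies at the very end of the fingers, on their centre line; the grasp point (between the pads) lies 19 mm behind it (grasp_offset is the distance from the TCP to the grasp point, in m); z points along the fingers, y is the line along which they close (so a half turn about z gives the same grasp; the last joint's range is limited). The gripper opens to 94 mm and grips with 3 to 60 N. Pads are 16 mm wide; open, the fingers measure 119 mm over their backs; the gripper's body (75 mm by 177 mm) begins 78 mm behind the grasp point.
Start: joints at [-1.435, 0.276, 1.505, -0, 1.361, -0.121], TCP at [0.146, -0.556, 0.205] pointing down, gripper open.
Joint ranges: [-2.89, 2.89], [-0.75, 2.08], [0.22, 2.7], [-1.18, 4.32], [0.11, 2.71], [-2.7, 2.7]. Speed limits (rad/s): [2.57, 2.57, 3.14, 3.14, 3.14, 3.14].

### API

Orientations are given as a unit quaternion [x, y, z, w].
In Python, from cell import get_state, snapshot, camera_params, finish_job, grasp_offset gives the robot as it stands.
- The arm moves only by the tool jog_arm, never from a script. Its argument "plan" is a list of rows, each a list of 3 entries, a list of its own where there are three numbers: the turn, a rotation vector about the tool's x, y, z in rad, then the shift along the tool's x, y, z in m, then the finger opening in m, from 0 to 0.094. A call has exactly 10 rows; each row is the pose to reach, as a shift and turn from the pose commanded when the call began, along the tool's axes at that moment; what a row does not reach only later rows make up. A row lasts 1/10 s, in which the tool goes at most 50 mm and 8.59 degrees, less where a joint would pass 70% of its speed; a pose out of reach is approached as far as the arm can. A call with a gripper value outside its range is refused whole. The fingers move at their own pace and stop on an object; the grip force is fixed at half the most. Time passes only in rows, so rows that repeat a pose let the fingers close, or fill a call up. It gives the time, the measured TCP pose, the force, the opening and the grip force at its end, in the units of the state.
- get_state(): the state, without advancing time (a new reading comes with each control period).
- snapshot(name): name is "scene" or "side" or "wrist"; returns (picture, depth): 420x560x3 uint8, blue, green, red; 420x560 float32, m along the optical axis (not along the pixel's ray), 0 where there is no reading.
- camera_params(name): a dict with "fovy" (degrees; the focal length in pixels is half the picture's height over the tangent of half this angle, whatever the lens; pixels are square), "cx", "cy" (the principal point, pixels), "xyz" and "rotation" of the camera in the world; the wrist camera has in their place "hand_eye" (4x4, takes a point from camera to tool coordinates, whose origin is the TCP and whose axes are the flange's). Camera axes: x right, y up, looking along -z (the intrinsics and any distortion apply to the point x, -y, -z); pixel columns grow to the right and rows downward; lengths in m; the calibration is good to about 2 mm. A picture is of the moment at which its call begins: read the wrist's pose just before it. camera_params takes no time and is no camera call.
- finish_job(): hands the job in; it is judged then, once.
The state is a dict: "t": time; "qpos": joint angles; "joint_velocities": joint speeds; "tau": joint torques, N m; "tcp_pos": TCP position; "tcp_rot": TCP orientation; "ft_force": force on the tool from outside, world axes, zero at the start; "torque": the same for the moment, N m; "width": opening from 0.0 (shut) to 1.0 (fully open); "grip_force": force on a finger pad.
Only numpy, scipy, OpenCV 4.12 (cv2) and the standard library are available. Lean on these libraries where they do the work, as an engineer would, in place of code of your own. Each camera call takes 0.05 s, during which the arm holds its last target. There are 200 camera calls.

### The job

Push the bolt of the low wooden coffee stand sideways, clear of the metal capsule slide, and leave it open. Then hook the slide by its pull loop and draw it straight and level out of its tight channel, without forcing it or letting it bind, until it is completely out and lies flat on the board in front of the mouth, still wholly on the board. The three capsules must stay standing in their pockets; leave the mug on top of the stand and everything else where it is.

Things in the scene. Friction and masses are not known exactly. Their poses are not given: they have to be found in the camera images.
- stand: Fixed low stand of light wood. Origin: on the worktop under the middle of the channel's mouth; x points into the channel, away from the robot (the slide comes out along -x), y left, z up. Board 12 mm thick, 140 mm wide, from x = 134 to -165 mm: 165 mm of it lie open before the mouth. Roof top 70 mm over the worktop, from x = 15 to 134 mm. An ear of the board on the right (-y) carries the bolt.
- bolt (a joint): Steel bolt, 10 mm rod along the stand's y across the right edge of the mouth, axis at stand x = -14 mm, 19.5 mm over the worktop. 0 = fully across (end at stand y = -42 mm, blocks the slide); grows (m) as it is pushed right, to stand -y; clear of the slide from 0.016; 0.034 = fully open, at its stop. Stiff (1.5 N), stays where it is left.
- bolt_knob (a point): Top of the bolt's upright knob, 63 mm over the worktop; it moves with the bolt. Head 14 mm across (46 to 63 mm over the worktop), neck 9 mm; at stand x = -14 mm, y = -78 mm when closed, -112 mm when fully open. Rails and staple beside it reach 31 mm over the worktop.
- slide: Loose aluminium plate 120 (x) x 112 (y) x 14 mm, about 0.25 kg, with four round pockets 40 mm across, 6 mm deep. Origin: middle of its underside; axes as the stand's. At home its origin is about 61 mm inside the mouth, 12 mm over the worktop (on the board). Wholly out when its origin is over 60 mm before the mouth (stand x < -60 mm), wholly on the board up to 105 mm.
- loop (a point): Middle of the slide's pull loop's opening, 81 mm before (-x) the slide's origin, 21 mm over the worktop. The loop is a flat U of 10 mm rod lying level before the slide, 16 to 26 mm over the worktop, 4 mm over the board; opening 42 mm (x) by 56 mm (y), open above and below; the axis of its front bar is 26 mm before (-x) this point.
- mouth (a point): Middle of the mouth's lower edge, on the board, 12 mm over the worktop, at stand x = 0; axes as the stand's. The channel runs from here to x = 126 mm and is 115 mm wide; lips overhang the slide's edges by 4 mm, underside 15.5 mm over the board, top 33 mm over the worktop. The slide has 1.5 mm play each side and above.
- mug: Small mug, 63 mm across, 87 mm with its handle, 52 mm high, standing loose on the stand's roof about 95 mm behind the mouth (its rim is 122 mm above the worktop). Origin: middle of its underside.
- tin: Low tin, 75 mm across, 58 mm high, a bystander on the left. Origin: middle of its underside.
- tall_tin: Tin 75 mm across, 110 mm high, a bystander on the left. Origin: middle of its underside.
- mill: Wooden pepper mill, 58 mm across, 150 mm high, a bystander at the right front, by the sink's front edge. Origin: middle of its underside.
- teaspoon: Teaspoon, 139 x 30 x 10 mm, lying flat near the front edge of the worktop, left. Origin: middle of its underside.
- capsule0: Coffee capsule, 37 mm across, 28 mm high, standing flange down in the slide's front right pocket (partly hidden under the roof at first). Origin: middle of its underside.
- pocket0 (a point): Middle of the floor of the slide's front right pocket, 8 mm above the slide's underside.
- capsule1: Coffee capsule, 37 mm across, 28 mm high, standing flange down in the slide's front left pocket (partly hidden under the roof at first). Origin: middle of its underside.
- pocket1 (a point): Middle of the floor of the slide's front left pocket, 8 mm above the slide's underside.
- capsule2: Coffee capsule, 37 mm across, 28 mm high, standing flange down in the slide's back left pocket (partly hidden under the roof at first). Origin: middle of its underside.
- pocket2 (a point): Middle of the floor of the slide's back left pocket, 8 mm above the slide's underside.

How it is judged:
By the outcome, as a careful person would: the job done as asked, in the order asked, and still so for the second after the job is handed in, with the robot touching nothing.
It also fails if it takes over 48 s, if anything falls off the work surface, if the arm or the gripper's body presses on something with over 40 N, if the wrist force passes 120 N, or if a joint passes its speed limit or range.

## Working session

There is one attempt and no reset: what is moved stays moved. The work goes in short steps, Python scripts to look and compute and a tool call to move; the robot and the scene stay as the last step left them, time stands still between calls to the robot, and variables do not carry over. Pictures are saved under pics/ and viewed, at most 10 in all, crops included, and the job is handed in when it is done.

Besides the shell and the picture viewer there is one more tool, called after "Emit:" as name(argument=value, ...), one argument or row to a line, values as JSON. jog_arm: Moves the arm, as the interface text tells. Its arguments: {"type":"object","properties":{"plan":{"type":"array","items":{"type":"array"}}},"required":["plan"]}

```bash
mkdir -p pics; ls
python3 - <<'E'
from cell import *
import cv2,numpy as np
print(get_state(),grasp_offset)
for n in("scene","side"):
    p=camera_params(n);print(n,p)
    im,d=snapshot(n);cv2.imwrite(f"pics/{n}0.png",im);np.save(f"pics/{n}0.npy",d)
print(camera_params("wrist"))
E
```

```text
pics
{'t': 0.0, 'qpos': array([-1.43497920e+00,  2.76561277e-01,  1.50609457e+00, -1.93163522e-05,
        1.36067490e+00, -1.20996597e-01]), 'joint_velocities': array([ 0.00117033,  0.00018955,  0.00200157,  0.00211439,  0.00103581,
       -0.00067992]), 'tau': array([-1.43574798e-03, -4.04585409e+01, -2.37229729e+01,  7.01240706e-02,
        3.43479076e-02, -1.10622507e-04]), 'tcp_pos': array([ 0.1459647 , -0.55559759,  0.20463933]), 'tcp_rot': array([ 9.91766527e-01,  1.28056244e-01, -1.58835416e-05, -8.68952302e-04]), 'ft_force': array([-0.93316557,  0.21537031,  0.31171245]), 'torque': array([ 0.04054971, -0.01477586,  0.01250964]), 'grip_force': 0.0, 'width': 1.0028113323970809} 0.0188
scene {'fovy': 56.14293025199973, 'cx': 283.8807256157328, 'cy': 210.14536411540396, 'xyz': array([-0.06926102,  0.51845869,  0.97242881]), 'rotation': array([-0.16862877,  0.29001773,  0.81001892, -0.48096091])}
side {'fovy': 49.53862284787365, 'cx': 279.67872253132253, 'cy': 210.0598364380878, 'xyz': array([1.0334958 , 0.6017276 , 1.12118891]), 'rotation': array([0.11163631, 0.25782904, 0.88311794, 0.37571827])}
{'fovy': 64.30197962259761, 'cx': 281.0261546360095, 'cy': 206.26713854134613, 'hand_eye': array([[ 3.83843295e-05,  9.66264029e-01,  2.57553537e-01,
         7.58609365e-02],
       [ 9.99999979e-01,  1.49852237e-05, -2.05254457e-04,
        -6.99425885e-04],
       [-2.02189496e-04,  2.57553539e-01, -9.66264008e-01,
        -1.78954630e-01],
       [ 0.00000000e+00,  0.00000000e+00,  0.00000000e+00,
         1.00000000e+00]])}
```

View pics/scene0.png

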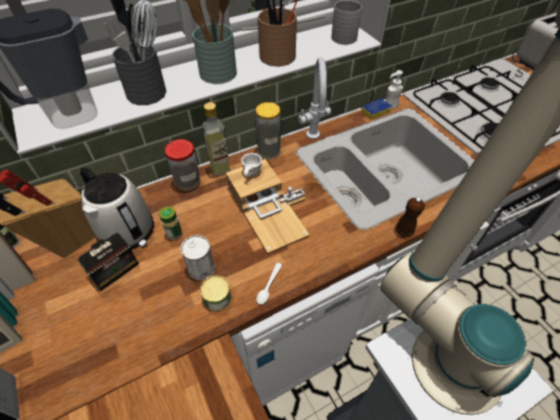

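View pics/side0.png

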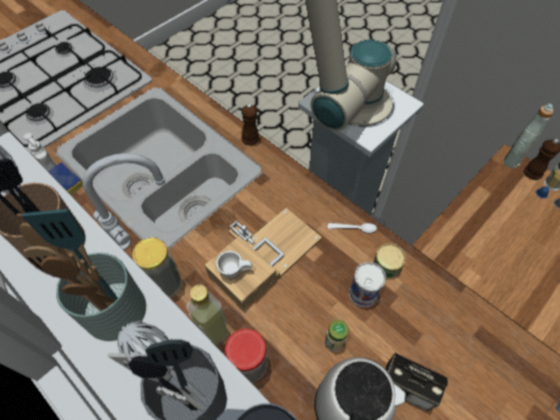

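The scene view shows the stand with board front corners at about (307,237) and (270,250), loop near (268,207), knob near (290,193). In the side view the loop is near (268,252) and the knob near (240,230).

```bash
cat > h.py <<'E'
import numpy as np,cv2
from scipy.spatial.transform import Rotation as R
from cell import *
def cam(name,st=None):
    p=camera_params(name);f=210/np.tan(np.radians(p["fovy"])/2)
    if name=="wrist":
        T=np.eye(4);T[:3,:3]=R.from_quat(st["tcp_rot"]).as_matrix();T[:3,3]=st["tcp_pos"];T=T@p["hand_eye"]
    else:
        T=np.eye(4);T[:3,:3]=R.from_quat(p["rotation"]).as_matrix();T[:3,3]=p["xyz"]
    return T,f,p["cx"],p["cy"]
def cloud(c,d):
    T,f,cx,cy=c;v,u=np.mgrid[:420,:560]
    P=np.stack([(u-cx)/f*d,-(v-cy)/f*d,-d],-1)
    return P@T[:3,:3].T+T[:3,3]
def ray(c,u,v,z):
    T,f,cx,cy=c;r=T[:3,:3]@np.array([(u-cx)/f,-(v-cy)/f,-1]);o=T[:3,3]
    return o+r*(z-o[2])/r[2]
E
python3 - <<'E'
from h import *
for n,px in(("scene",dict(fr=(307,237,.012),fl=(270,250,.012),knob=(292,193,.063),loop=(268,207,.021),mug=(251,160,.12))),("side",dict(fr=(287,210,.012),fl=(321,239,.012),knob=(240,228,.063),loop=(268,253,.021),roofR=(207,263,.07),roofback=(243,301,.07)))):
    c=cam(n);d=np.load(f"pics/{n}0.npy");P=cloud(c,d)
    for k,(u,v,z) in px.items(): print(n,k,ray(c,u,v,z).round(3),P[v,u].round(3))
E
```

```text
scene fr [0.492 0.126 0.012] [ 0.5    0.12  -0.002]
scene fl [0.503 0.244 0.012] [0.502 0.245 0.014]
scene knob [0.627 0.103 0.063] [0.655 0.086 0.027]
scene loop [0.644 0.178 0.021] [0.651 0.175 0.011]
scene mug [0.764 0.173 0.12 ] [0.786 0.164 0.097]
side fr [0.504 0.128 0.012] [0.504 0.128 0.012]
side fl [0.508 0.261 0.012] [ 0.5    0.257 -0.003]
side knob [0.658 0.098 0.063] [0.643 0.077 0.02 ]
side loop [0.644 0.189 0.021] [0.641 0.186 0.012]
side roofR [0.79  0.116 0.07 ] [0.79  0.116 0.071]
side roofback [0.797 0.256 0.07 ] [1.033 0.602 1.121]
```

Emit:
jog_arm(
  plan=[
    [[0,0,0],[0.01,-0.01,-0.01],0.094],
    [[0,0,0],[0.03,-0.03,-0.02],0.08],
    [[0,0,0],[0.06,-0.06,-0.03],0.06],
    [[0,0,0],[0.09,-0.09,-0.03],0.04],
    [[0,0,0],[0.12,-0.12,-0.03],0.02],
    [[0,0,0],[0.15,-0.155,-0.03],0.0],
    [[0,0,0],[0.185,-0.19,-0.03],0.0],
    [[0,0,0],[0.22,-0.23,-0.03],0.0],
    [[0,0,0],[0.255,-0.27,-0.03],0.0],
    [[0,0,0],[0.29,-0.305,-0.03],0.0],
  ],
)

```text
t: 1.1
tcp_pos: [0.3461, -0.1897, 0.2362]
tcp_rot: [0.992, 0.128, 0.0, 0.0]
ft_force: [0.0, -0.5, 0.0]
width: 0.272
grip_force: 0.0
```

Emit:
jog_arm(
  plan=[
    [[0,0,0.02],[0.03,-0.035,0],0.0],
    [[0,0,0.06],[0.065,-0.07,0],0.0],
    [[0,0,0.1],[0.1,-0.105,0],0.0],
    [[0,0,0.14],[0.14,-0.145,0],0.0],
    [[0,0,0.18],[0.18,-0.185,0],0.0],
    [[0,0,0.22],[0.22,-0.225,0],0.0],
    [[0,0,0.24],[0.25,-0.26,0],0.0],
    [[0,0,0.257],[0.28,-0.29,0],0.0],
    [[0,0,0.257],[0.295,-0.305,0],0.0],
    [[0,0,0.257],[0.3,-0.31,0],0.0],
  ],
)

```text
t: 2.1
tcp_pos: [0.5579, 0.187, 0.2353]
tcp_rot: [1.0, 0.002, -0.0, -0.001]
ft_force: [-0.7, 0.2, -0.2]
width: 0.0
grip_force: 0.0
```

Run:
```python
from h import *
st=get_state();im,d=snapshot("wrist");cv2.imwrite("pics/w1.png",im);np.savez("pics/w1.npz",im=im,d=d,p=st["tcp_pos"],q=st["tcp_rot"])
print(st["t"],st["tcp_pos"],st["tcp_rot"],st["width"])
```

```text
2.1 [0.55791006 0.18700049 0.23533356] [ 9.99998236e-01  1.79629135e-03 -6.74224361e-05 -5.44608699e-04] 0.0004924936440268989
```

View pics/w1.png

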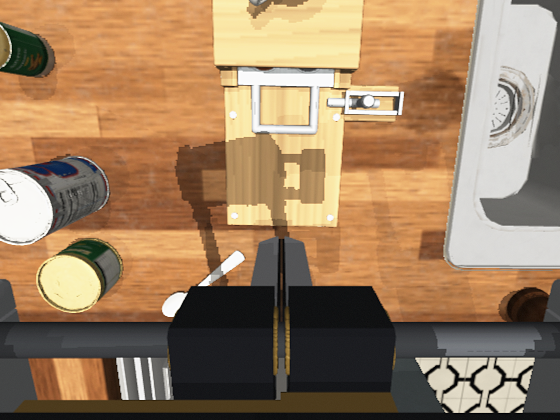

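The wrist view shows the whole stand: board front corners at about (226,223) and (337,226), loop front bar near row 130, knob near (368,101). A crop will give finer pixels.

Run:
```python
from h import *
im=cv2.imread("pics/w1.png")[50:235,205:415]
cv2.imwrite("pics/w1c.png",cv2.resize(im,None,fx=3.2,fy=3.2,interpolation=cv2.INTER_CUBIC))
```

```text
(no output)
```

View pics/w1c.png

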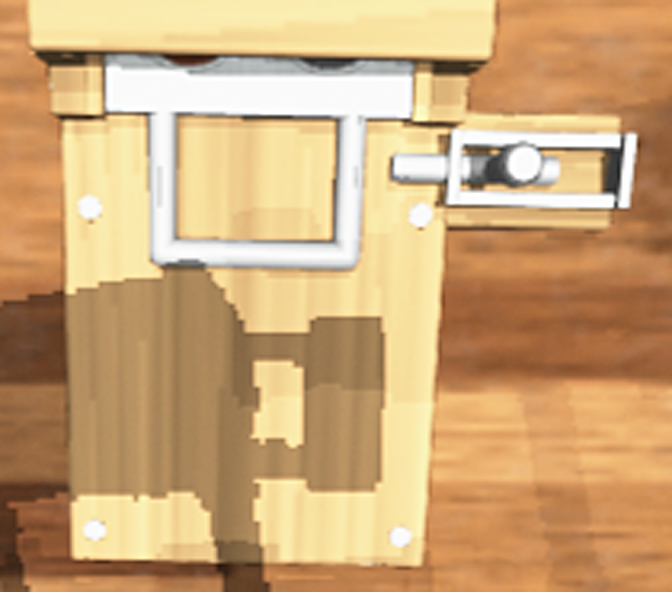

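```bash
cat > fit.py <<'E'
from h import *
from scipy.optimize import least_squares
w=np.load("pics/w1.npz");st=dict(tcp_pos=w["p"],tcp_rot=w["q"]);T,f,cx,cy=cam("wrist",st)
F=[(72,560,-165,70,12),(422,567,-165,-70,12),(29,50,15,70,70),(493,62,15,-70,70),(525,159,-14,-78,63)]
L=[(255,254,-46,0,21),(162,180,-20,33,21),(350,180,-20,-33,21)]
def proj(P):
    q=(P-T[:3,3])@T[:3,:3];return np.array([cx-f*q[0]/q[2],cy+f*q[1]/q[2]])
def res(p,s=True):
    c,n=np.cos(p[2]),np.sin(p[2]);o=[]
    for i,(u,v,x,y,z) in enumerate(F+L):
        if i>=len(F): x+=p[3]
        P=np.array([p[0]+(c*x-n*y)/1e3,p[1]+(n*x+c*y)/1e3,z/1e3])
        e=proj(P)-np.array([205+(u+.5)/3.2-.5,50+(v+.5)/3.2-.5])
        if i==5:e[0]=0
        if i>5:e[1]=0
        o+=list(e)
    return np.array(o)
r=least_squares(res,[.67,.187,0,0],loss="soft_l1")
print(r.x,"\n",res(r.x).reshape(-1,2).round(2))
E
python3 fit.py
```

```text
[ 0.6655033   0.18362261 -0.01739591  0.93426581] 
 [[-0.33  0.18]
 [ 0.85  0.23]
 [-0.33 -0.33]
 [ 0.54 -0.8 ]
 [-5.42  1.05]
 [ 0.    0.01]
 [ 0.44  0.  ]
 [ 0.22  0.  ]]
```

Emit:
jog_arm(
  plan=[
    [[0,0,0.01],[0.01,0.006,0.01],0.0],
    [[0,0,0.021],[0.028,0.016,0.03],0.0],
    [[0,0,0.021],[0.045,0.026,0.055],0.0],
    [[0,0,0.021],[0.065,0.036,0.085],0.0],
    [[0,0,0.021],[0.08,0.046,0.11],0.0],
    [[0,0,0.021],[0.09,0.051,0.135],0.0],
    [[0,0,0.021],[0.0925,0.0515,0.15],0.0],
    [[0,0,0.021],[0.0925,0.0515,0.155],0.0],
    [[0,0,0.021],[0.0925,0.0515,0.155],0.0],
    [[0,0,0.021],[0.0925,0.0515,0.155],0.0],
  ],
)

```text
t: 3.15
tcp_pos: [0.6503, 0.132, 0.0818]
tcp_rot: [1.0, -0.011, 0.001, -0.0]
ft_force: [-0.3, -0.5, 0.9]
width: 0.006
grip_force: 0.0
```

Emit:
jog_arm(
  plan=[
    [[0,0,0],[0,0,0.01],0.0],
    [[0,0,0],[0,0,0.02],0.0],
    [[0,0,0],[0,0,0.03],0.0],
    [[0,0,0],[0,0,0.037],0.0],
    [[0,0,0],[0,0.003,0.038],0.0],
    [[0,0,0],[0,0.007,0.038],0.0],
    [[0,0,0],[0,0.011,0.038],0.0],
    [[0,0,0],[0,0.015,0.038],0.0],
    [[0,0,0],[0,0.018,0.038],0.0],
    [[0,0,0],[0,0.02,0.038],0.0],
  ],
)

```text
t: 4.15
tcp_pos: [0.6501, 0.1119, 0.0428]
tcp_rot: [1.0, -0.011, 0.0, -0.0]
ft_force: [-0.4, 1.3, 0.1]
width: 0.004
grip_force: 0.8
```

Emit:
jog_arm(
  plan=[
    [[0,0,0],[0,0.002,0],0.0],
    [[0,0,0],[0,0.004,0],0.0],
    [[0,0,0],[0,0.006,0],0.0],
    [[0,0,0],[0,0.008,0],0.0],
    [[0,0,0],[0,0.01,0],0.0],
    [[0,0,0],[0,0.012,0],0.0],
    [[0,0,0],[0,0.014,0],0.0],
    [[0,0,0],[0,0.015,0],0.0],
    [[0,0,0],[0,0.016,0],0.0],
    [[0,0,0],[0,0.016,0],0.0],
  ],
)

```text
t: 5.15
tcp_pos: [0.6492, 0.0957, 0.0424]
tcp_rot: [1.0, -0.011, -0.0, 0.0]
ft_force: [0.5, 0.6, 0.9]
width: 0.005
grip_force: 0.5
```

Run:
```python
from h import *
a,b=snapshot("scene")[0],snapshot("side")[0]
f=lambda i,x,y:cv2.resize(i[y:y+80,x:x+100],(600,480),interpolation=cv2.INTER_CUBIC)
s=cv2.resize(np.hstack([f(a,225,155),f(b,210,200)]),(800,320));cv2.imwrite("pics/p2.png",s)
```

```text
(no output)
```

View pics/p2.png

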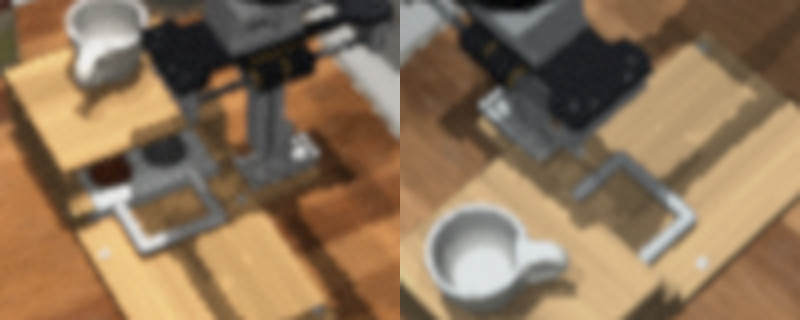

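Emit:
jog_arm(
  plan=[
    [[0,0,0],[0,0.0015,0],0.0],
    [[0,0,0],[0,0.003,0],0.0],
    [[0,0,0],[0,0.004,0],0.0],
    [[0,0,0],[0,0.004,0],0.0],
    [[0,0,0],[0,0.001,0],0.0],
    [[0,0,0],[0,-0.005,0],0.0],
    [[0,0,0],[0,-0.008,-0.01],0.0],
    [[0,0,0],[0,-0.01,-0.03],0.0],
    [[0,0,0],[0,-0.01,-0.05],0.0],
    [[0,0,0],[0,-0.01,-0.06],0.0],
  ],
)

```text
t: 6.25
tcp_pos: [0.6508, 0.1064, 0.105]
tcp_rot: [1.0, -0.01, 0.002, 0.0]
ft_force: [0.7, -0.1, 0.0]
width: 0.007
grip_force: 0.0
```

Emit:
jog_arm(
  plan=[
    [[0,0,0],[-0.005,-0.01,-0.01],0.02],
    [[0,0,0],[-0.012,-0.025,-0.02],0.02],
    [[0,0,0],[-0.02,-0.045,-0.025],0.02],
    [[0,0,0],[-0.03,-0.06,-0.025],0.02],
    [[0,0,0],[-0.035,-0.07,-0.025],0.02],
    [[0,0,0],[-0.04,-0.077,-0.025],0.02],
    [[0,0,0],[-0.04,-0.079,-0.025],0.02],
    [[0,0,0],[-0.04,-0.079,-0.025],0.02],
    [[0,0,0],[-0.04,-0.079,-0.025],0.02],
    [[0,0,0],[-0.04,-0.079,-0.025],0.02],
  ],
)

```text
t: 7.25
tcp_pos: [0.6116, 0.1851, 0.1273]
tcp_rot: [1.0, -0.011, -0.0, 0.0]
ft_force: [0.2, 0.2, -0.7]
width: 0.214
grip_force: 0.0
```

Run:
```python
from h import *
st=get_state();im,d=snapshot("wrist");np.savez("pics/w3.npz",im=im,d=d,p=st["tcp_pos"],q=st["tcp_rot"])
print(st["t"],st["tcp_pos"],st["tcp_rot"],st["width"])
cv2.imwrite("pics/w3.png",cv2.resize(im,(800,600)))
```

```text
7.25 [0.61157218 0.18513487 0.12726518] [ 9.99939334e-01 -1.10131815e-02 -3.03615058e-05  1.91662502e-04] 0.21352747760822613
```

View pics/w3.png

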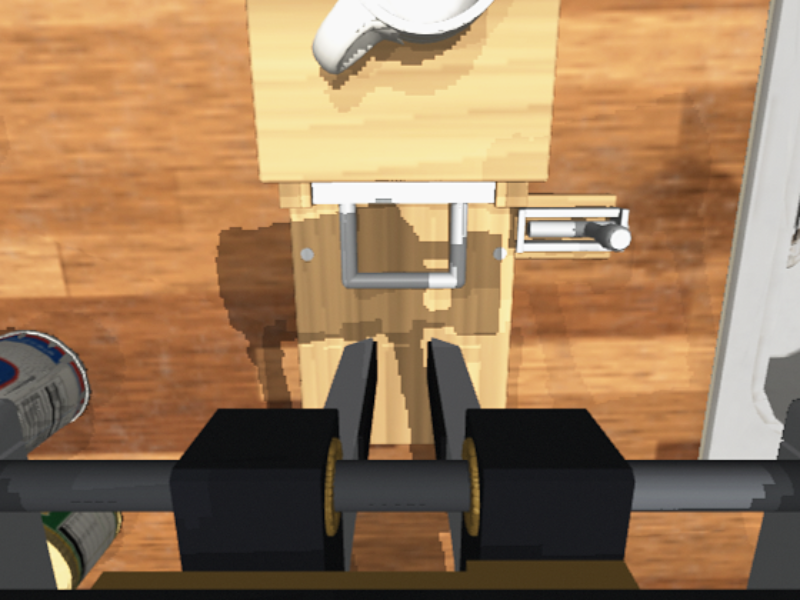

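The knob is now at (619,238) and the bolt's end at (530,229), well right of the slide's edge at 495. The loop spans columns 349 to 458, with the front bar at row 281.

Run:
```python
from h import *
w=np.load("pics/w3.npz");c=cam("wrist",dict(tcp_pos=w["p"],tcp_rot=w["q"]));k=.7
S=np.array([.6655,.1836]);a=-.0174;M=np.array([[np.cos(a),np.sin(a)],[-np.sin(a),np.cos(a)]])
for n,u,v,z in [("knob",619,238,.063),("boltend",530,229,.0195),("bar",403,281,.021),("barL",352,281,.021),("barR",456,281,.021),("legL",349,240,.021),("legR",458,240,.021),("slideL",312,204,.025),("slideR",495,203,.025),("roofL",261,181,.07),("roofR",549,181,.07),("boardL",294,240,.012),("boardR",512,262,.012)]:
    P=ray(c,u*k,v*k,z);print(n,P[:2].round(4),(M@(P[:2]-S)*1e3).round(1))
```

```text
knob [0.6499 0.0739] [ -13.7 -109.9]
boltend [0.6498 0.1081] [-14.3 -75.8]
bar [0.6199 0.1849] [-45.7   0.5]
barL [0.6206 0.2162] [-45.5  31.8]
barR [0.6191 0.1524] [-45.8 -32. ]
legL [0.6458 0.2168] [-20.2  32.8]
legR [0.6444 0.1514] [-20.5 -32.6]
slideL [0.6679 0.2367] [ 1.4 53.1]
slideR [0.6661 0.1305] [  1.5 -53. ]
roofL [0.6824 0.2521] [15.7 68.8]
roofR [0.6793 0.1135] [ 15.1 -69.9]
boardL [0.6453 0.2518] [-21.4  67.8]
boardR [0.6285 0.1164] [-35.9 -67.9]
```

Emit:
jog_arm(
  plan=[
    [[0,0,0],[0.008,0,0],0.02],
    [[0,0,0],[0.02,0,0.01],0.02],
    [[0,0,0],[0.03,0,0.025],0.02],
    [[0,0,0],[0.034,0,0.045],0.02],
    [[0,0,0],[0.034,0,0.065],0.02],
    [[0,0,0],[0.034,0,0.08],0.02],
    [[0,0,0],[0.034,0,0.093],0.02],
    [[0,0,0],[0.034,0,0.102],0.02],
    [[0,0,0],[0.034,0,0.109],0.02],
    [[0,0,0],[0.034,0,0.11],0.02],
  ],
)

```text
t: 8.3
tcp_pos: [0.6449, 0.1849, 0.0164]
tcp_rot: [1.0, -0.011, -0.001, 0.0]
ft_force: [0.1, -0.2, 0.1]
width: 0.211
grip_force: 0.0
```

Emit:
jog_arm(
  plan=[
    [[0,0,0],[-0.001,0,0.001],0.02],
    [[0,0,0],[-0.003,0,0.001],0.02],
    [[0,0,0],[-0.006,0,0.001],0.02],
    [[0,0,0],[-0.009,0,0.001],0.02],
    [[0,0,0],[-0.011,0,0.001],0.02],
    [[0,0,0],[-0.013,0,0.001],0.02],
    [[0,0,0],[-0.015,0,0.001],0.02],
    [[0,0,0],[-0.017,0,0.001],0.02],
    [[0,0,0],[-0.019,0,0.001],0.02],
    [[0,0,0],[-0.021,0,0.001],0.02],
  ],
)

```text
t: 9.3
tcp_pos: [0.6249, 0.1856, 0.0169]
tcp_rot: [1.0, -0.011, 0.001, -0.0]
ft_force: [2.2, 0.3, 1.9]
width: 0.211
grip_force: 1.3
```

Emit:
jog_arm(
  plan=[
    [[0,0,0],[-0.002,0,0],0.02],
    [[0,0,0],[-0.004,0,0],0.02],
    [[0,0,0],[-0.006,0,0],0.02],
    [[0,0,0],[-0.008,0,0],0.02],
    [[0,0,0],[-0.01,0,0],0.02],
    [[0,0,0],[-0.012,0,0],0.02],
    [[0,0,0],[-0.014,0,0],0.02],
    [[0,0,0],[-0.016,0,0],0.02],
    [[0,0,0],[-0.018,0,0],0.02],
    [[0,0,0],[-0.02,0,0],0.02],
  ],
)

```text
t: 10.3
tcp_pos: [0.6041, 0.1859, 0.0164]
tcp_rot: [1.0, -0.011, 0.0, 0.0]
ft_force: [3.1, 0.6, 2.7]
width: 0.215
grip_force: 1.6
```

Emit:
jog_arm(
  plan=[
    [[0,0,0],[-0.0025,0,0],0.02],
    [[0,0,0],[-0.005,0,0],0.02],
    [[0,0,0],[-0.008,0,0],0.02],
    [[0,0,0],[-0.011,0,0],0.02],
    [[0,0,0],[-0.014,0,0],0.02],
    [[0,0,0],[-0.017,0,0],0.02],
    [[0,0,0],[-0.02,0,0],0.02],
    [[0,0,0],[-0.023,0,0],0.02],
    [[0,0,0],[-0.026,0,0],0.02],
    [[0,0,0],[-0.029,0,0],0.02],
  ],
)

```text
t: 11.3
tcp_pos: [0.575, 0.1866, 0.0165]
tcp_rot: [1.0, -0.011, 0.0, 0.0]
ft_force: [4.0, -0.4, 2.7]
width: 0.212
grip_force: 1.6
```

Emit:
jog_arm(
  plan=[
    [[0,0,0],[-0.003,0,0],0.02],
    [[0,0,0],[-0.006,0,0],0.02],
    [[0,0,0],[-0.009,0,0],0.02],
    [[0,0,0],[-0.012,0,0],0.02],
    [[0,0,0],[-0.015,0,0],0.02],
    [[0,0,0],[-0.018,0,0],0.02],
    [[0,0,0],[-0.021,0,0],0.02],
    [[0,0,0],[-0.024,0,0],0.02],
    [[0,0,0],[-0.026,0,0],0.02],
    [[0,0,0],[-0.028,0,0],0.02],
  ],
)

```text
t: 12.3
tcp_pos: [0.5471, 0.1871, 0.0164]
tcp_rot: [1.0, -0.011, 0.0, 0.0]
ft_force: [3.0, 0.1, 2.6]
width: 0.213
grip_force: 1.6
```

Run:
```python
from h import *
st=get_state();im,d=snapshot("wrist");np.savez("pics/w4.npz",im=im,d=d,p=st["tcp_pos"],q=st["tcp_rot"])
print(st["t"],st["tcp_pos"],st["tcp_rot"],st["ft_force"],st["torque"])
cv2.imwrite("pics/w4.png",cv2.resize(im,(800,600)))
```

```text
12.3 [0.54708587 0.18714493 0.01643876] [ 9.99944123e-01 -1.05709873e-02  3.53285751e-05  5.77180988e-05] [3.04380006 0.0970529  2.62527925] [ 0.02893205 -0.59159488 -0.01188826]
```

View pics/w4.png

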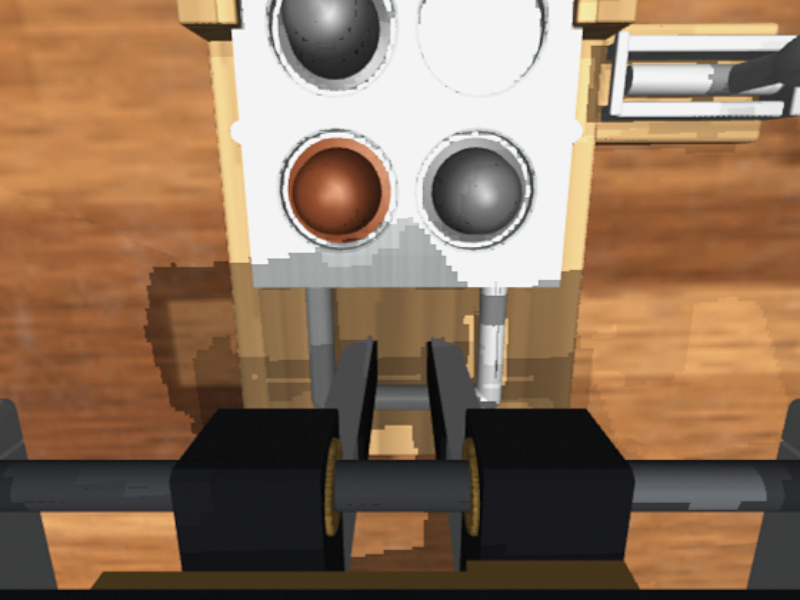

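The slide is coming out straight: its front edge is at row 287, all three capsules are seated, and the side gaps to the board are even.

Emit:
jog_arm(
  plan=[
    [[0,0,0],[-0.003,0,0],0.02],
    [[0,0,0],[-0.006,0,0],0.02],
    [[0,0,0],[-0.009,0,0],0.02],
    [[0,0,0],[-0.012,0,0],0.02],
    [[0,0,0],[-0.015,0,0],0.02],
    [[0,0,0],[-0.018,0,0],0.02],
    [[0,0,0],[-0.021,0,0],0.02],
    [[0,0,0],[-0.024,0,0],0.02],
    [[0,0,0],[-0.027,0,0],0.02],
    [[0,0,0],[-0.03,0,0],0.02],
  ],
)

```text
t: 13.35
tcp_pos: [0.517, 0.1878, 0.0164]
tcp_rot: [1.0, -0.011, 0.0, 0.0]
ft_force: [3.6, 0.1, 1.6]
width: 0.212
grip_force: 1.6
```

Emit:
jog_arm(
  plan=[
    [[0,0,0],[-0.003,0,0],0.02],
    [[0,0,0],[-0.006,0,0],0.02],
    [[0,0,0],[-0.009,0,0],0.02],
    [[0,0,0],[-0.012,0,0],0.02],
    [[0,0,0],[-0.015,0,0],0.02],
    [[0,0,0],[-0.018,0,0],0.02],
    [[0,0,0],[-0.021,0,0],0.02],
    [[0,0,0],[-0.024,0,0],0.02],
    [[0,0,0],[-0.026,0,0],0.02],
    [[0,0,0],[-0.027,0,0],0.02],
  ],
)

```text
t: 14.35
tcp_pos: [0.49, 0.1883, 0.0164]
tcp_rot: [1.0, -0.011, -0.0, 0.0]
ft_force: [2.9, -0.3, 2.9]
width: 0.211
grip_force: 1.6
```

Run:
```python
from h import *
st=get_state();im,d=snapshot("wrist");np.savez("pics/w5.npz",im=im,d=d,p=st["tcp_pos"],q=st["tcp_rot"])
print(st["t"],st["tcp_pos"],st["tcp_rot"],st["ft_force"])
cv2.imwrite("pics/w5.png",cv2.resize(im,(800,600)))
```

```text
14.35 [0.48997506 0.18834013 0.0164254 ] [ 9.99944366e-01 -1.05478075e-02 -6.60712688e-05  7.19624216e-05] [ 2.85776148 -0.26581497  2.86882024]
```

View pics/w5.png

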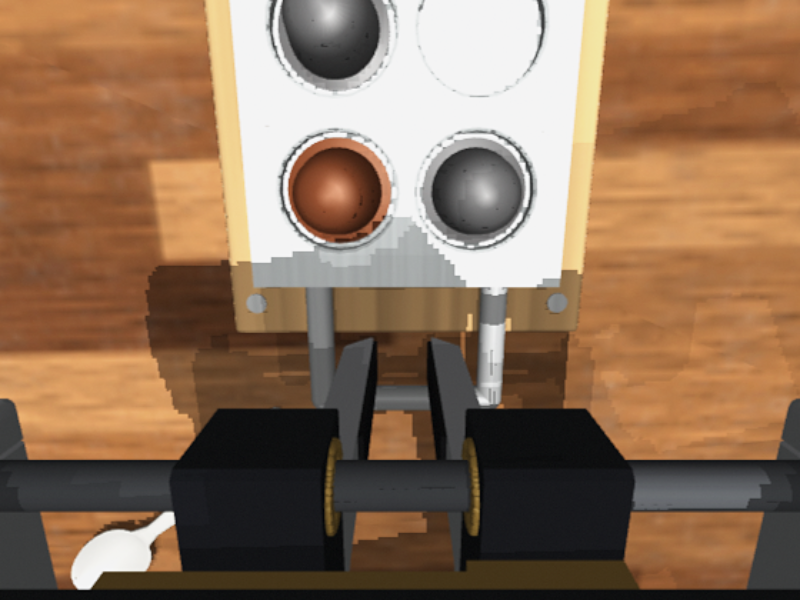

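The plate's front edge is at row 287 and the board's front edge at row 331, with the capsules seated. I'll back off the bar, rise, and check the position.

Emit:
jog_arm(
  plan=[
    [[0,0,0],[0.001,0,0],0.02],
    [[0,0,0],[0.004,0,0],0.02],
    [[0,0,0],[0.008,0,0],0.02],
    [[0,0,0],[0.01,0,0],0.02],
    [[0,0,0],[0.01,0,-0.01],0.02],
    [[0,0,0],[0.01,0,-0.03],0.02],
    [[0,0,0],[0.01,0,-0.06],0.02],
    [[0,0,0],[0.0,0,-0.1],0.02],
    [[0,0,0],[-0.01,0,-0.14],0.02],
    [[0,0,0],[-0.02,0,-0.17],0.02],
  ],
)

```text
t: 15.4
tcp_pos: [0.4703, 0.1889, 0.1895]
tcp_rot: [1.0, -0.011, 0.001, -0.0]
ft_force: [0.2, 1.0, -0.3]
width: 0.209
grip_force: 0.0
```

Emit:
jog_arm(
  plan=[
    [[0,0,0],[-0.005,0,-0.01],0.02],
    [[0,0,0],[-0.01,0,-0.03],0.02],
    [[0,0,0],[-0.01,0,-0.05],0.02],
    [[0,0,0],[-0.01,0,-0.06],0.02],
    [[0,0,0],[-0.01,0,-0.06],0.02],
    [[0,0,0],[-0.01,0,-0.06],0.02],
    [[0,0,0],[-0.01,0,-0.06],0.02],
    [[0,0,0],[-0.01,0,-0.06],0.02],
    [[0,0,0],[-0.01,0,-0.06],0.02],
    [[0,0,0],[-0.01,0,-0.06],0.02],
  ],
)

```text
t: 16.4
tcp_pos: [0.4602, 0.189, 0.2461]
tcp_rot: [1.0, -0.011, -0.0, 0.0]
ft_force: [0.0, 0.4, -0.4]
width: 0.217
grip_force: 0.0
```

Run:
```python
from h import *
w=np.load("pics/w5.npz");c=cam("wrist",dict(tcp_pos=w["p"],tcp_rot=w["q"]))
S=np.array([.6655,.1836]);a=-.0174;M=np.array([[np.cos(a),np.sin(a)],[-np.sin(a),np.cos(a)]])
for n,u,v,z in [("slideFL",254,287,.026),("slideFR",560,287,.026),("boardFL",237,331,.012),("boardFR",578,331,.012)]:
    print(n,(M@(ray(c,u*.7,v*.7,z)[:2]-S)*1e3).round(1))
st=get_state();im,d=snapshot("wrist");np.savez("pics/w6.npz",im=im,d=d,p=st["tcp_pos"],q=st["tcp_rot"])
print(st["t"],st["tcp_pos"],st["ft_force"])
cv2.imwrite("pics/w6.png",cv2.resize(im,(800,600)))
```

```text
slideFL [-142.    56.4]
slideFR [-142.4  -55.5]
boardFL [-163.8   69.3]
boardFR [-164.4  -69.1]
16.4 [0.46015924 0.18896827 0.24605089] [ 0.0442029   0.42840212 -0.42450843]
```

View pics/w6.png

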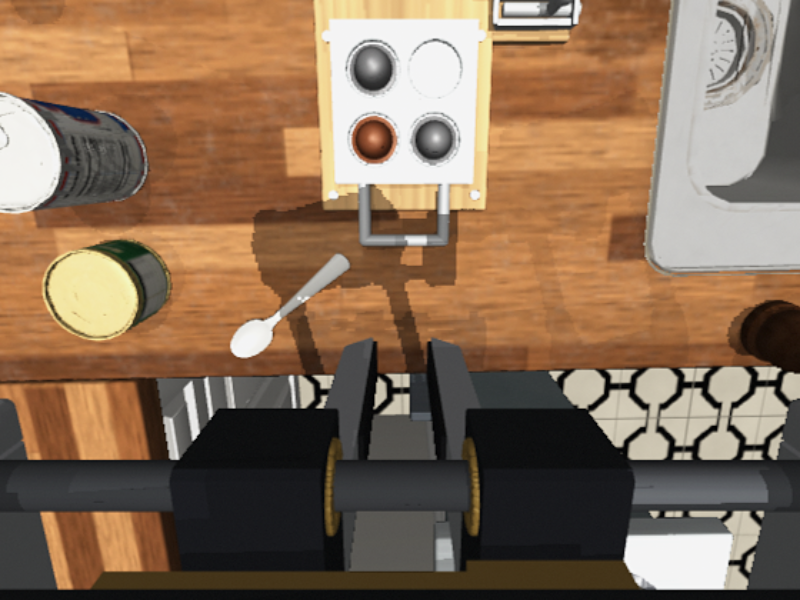

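The slide lies flat and square on the board (rows 18 to 184). Its origin is at stand x ≈ -82 mm, the capsules are standing, and the gripper is clear.

```bash
python3 -c "
from cell import *
print(finish_job())"
```

```text
the job is handed in; nothing more can be done
None
```

Job handed in at about 16.5 s of the 48 s allowed: the bolt is about 33 mm open, and the slide is fully out, flat and square on the board (origin about 82 mm before the mouth). All three capsules are standing. I saw the mug undisturbed after the bolt push, but not in the final picture.

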